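# Open the child-resistant jar at the grinding bench

## Task

Open the white jar held in the grey bench holder: its red cap is child-resistant, so press it down and, keeping it pressed, turn it anticlockwise (seen from above) past its ratchet until it is free and pops up. Then lift the cap off and set it down, not drop it, in the steel tray, flat on its rim with the white wing up. Leave the other things on the bench where they are.

Things in the scene. Friction and masses are not known exactly. Their poses are not given: they have to be found in the camera images.
- cap: Loose red round cap, 68 mm across, about 140 g, with a white wing across its top. Origin: centre of the lower rim of its skirt; z up. Flat red top at z = 30 mm. Hollow underneath, so on a flat floor it stands on its rim. Three lugs inside the skirt hold it on the jar. It turns only while pressed down 6 to 10 mm.
- wing (a point): Centre of the cap's white wing, a bar 56 mm long (cap's x axis), 12 mm thick (y) and 24 mm high (z), standing on the red top from z = 30 to 54 mm of the cap; axes as the cap's. Pinch it across y from above, or straddle it with the fingertips pressing on the red top.
- jar: White jar, 84 mm across, fixed in a grey holder (110 x 110 x 52 mm); it cannot move. Origin: centre of the holder's underside, on the bench; z up the jar's axis. Locked, the cap's origin is at z = 96 mm (red top 126, wing top 150 mm) on this axis and its x axis lies along the jar's x within 3 degrees. A red mark on the shoulder at the jar's +x means locked.
- unlocked_mark (a point): Green mark on the jar's shoulder, 39.5 mm from the axis, 75 degrees anticlockwise of the jar's x. Turning anticlockwise, the cap passes ratchet teeth at about 15 and 44 degrees, with a pocket at 29 where it clicks in if let up (it may be regripped there). Past 58 degrees it is free; end stop at about 99; aim for 77.
- neck (a point): Centre of the flat top of the jar's neck (46 mm across), 110 mm above the jar's origin, under the cap. The pressed cap meets it, a hard stop 10 mm below its locked height.
- plunger (a joint): Spring plunger under the cap, m: 0 with the cap locked, negative when pressed (-0.010 at the hard stop), +0.004 when the cap is unlocked and let up: it then sits loose 4 mm above its locked height and lifts straight off. It pushes up with 6 N at 0 and 0.4 N more per mm pressed.
- tray: Open steel tray fixed to the bench, 180 mm along its x, 150 mm along its y, 28 mm high, walls and floor 4 to 5 mm thick. Origin: centre of its underside, on the bench; z up. A cap standing in it has its origin 4 to 5 mm above the tray's origin.
- screwdriver: Bystander: screwdriver 190 mm long lying along its x, origin at its middle underside.
- brush: Bystander: hand brush lying on the left of the bench.
- wrench: Bystander: wrench lying on the right of the bench.
- oil_bottle: Bystander: yellow bottle with black cap, 56 mm across, 130 mm high, at the back; origin at the centre of its underside.
- tin: Bystander: green can, 72 mm across, 70 mm high, at the back; origin at the centre of its underside.
- wheel: Bystander: brown grinding wheel, 100 mm across, 20 mm thick, lying flat at the back; origin at the centre of its underside.
- stone: Bystander: grey sharpening stone, 150 x 50 x 25 mm, at the back; origin at the centre of its underside.

How it is judged:
By the outcome, as a careful person would: the job done as asked, in the order asked, and still so for the second after the job is handed in, with the robot touching nothing.
It also fails if it takes over 54 s, if anything falls off the work surface, if the arm or the gripper's body presses on something with over 40 N, if the wrist force passes 120 N, or if a joint passes its speed limit or range.

## Robot

A 6-joint arm with a two-finger parallel gripper is mounted at the origin on the work surface. World frame = base frame: x ahead of the robot, y to its left, z up, the work surface at z = 0. Lengths are in m, angles in rad, forces in N, time in s.
With the tool pointing down it reaches from about 0.35 to 0.775 m from the base axis. Payload 7.3 kg.
Tool frame: the origin (TCP) lies at the very end of the fingers, on their centre line; the grasp point (between the pads) lies 19 mm behind it; z points along the fingers, x is the direction in which the jaws open and shut, and the axes are right-handed (so a half turn about z gives the same grasp; the last joint's range is limited). The gripper opens to 92 mm and grips with 3 to 60 N. Pads are 19 mm wide; open, the fingers measure 130 mm over their backs; the gripper's body (75 mm by 190 mm) begins 47 mm behind the grasp point.
Start: joints at [-0.146, 0.342, 1.524, -0, 1.275, -0.146], TCP at [0.525, 0, 0.227] pointing down, gripper open.
Joint ranges: [-2.53, 2.53], [-0.77, 2.02], [0.04, 2.7], [-1, 4.14], [0.28, 2.66], [-3.11, 3.11]. Speed limits (rad/s): [2.57, 2.57, 3.14, 3.14, 3.14, 3.14].

## Interface

Orientations are given as [roll, pitch, yaw] about the fixed x, y, z axes, in that order (R = Rz(yaw) Ry(pitch) Rx(roll)).
In Python, from cell import observe, read_camera, camera_params, hand_in gives the robot as it stands.
- The arm moves only by the tool apply_moves, never from a script. Its argument "increments" is a list of rows, each an object with "grip": the opening, from 0 (shut) to 1 (fully open); "linear": the shift along the world's x, y, z in mm, a list of three; "turn": the turn, a rotation vector about the world's x, y, z in units of 6 degrees (1.0 is 6 degrees), a list of three. A call has 1 to 10 rows; each row is the pose to reach, as a shift and turn from the pose commanded when the call began; what a row does not reach only later rows make up. A row lasts 1/10 s, in which the tool goes at most 50 mm and 8.59 degrees, less where a joint would pass 70% of its speed; a pose out of reach is approached as far as the arm can. A call with a gripper value outside its range is refused whole. The fingers move at their own pace and stop on an object; "grip_force" is the grip in N (left out, the last holds). Time passes only in rows, so rows that repeat a pose let the fingers close. It gives the time, the measured TCP pose, the force and the opening at its end, in the units of the state.
- observe(): the state, without advancing time (a new reading comes with each control period).
- read_camera(name): name is "scene" or "side" or "wrist"; returns the picture (420x560x3 uint8, red, green, blue); there is no depth.
- camera_params(name): a dict with "camera_matrix" (3x3 intrinsics, pixels), "k1" (the pictures are not rectified: a ray, as slopes to the right and down, at radius r is drawn at 1 + k1 r^2 times it, then the intrinsics apply), "world_to_cam" (4x4, takes a point from world to camera coordinates); the wrist camera has in their place "hand_eye" (4x4, takes a point from camera to tool coordinates, whose origin is the TCP and whose axes are the tool frame's). Camera axes: x right, y up, looking along -z (the intrinsics and any distortion apply to the point x, -y, -z); pixel columns grow to the right and rows downward; lengths in m; the calibration is good to about 2 mm. A picture is of the moment at which its call begins: read the wrist's pose just before it. camera_params takes no time and is no camera call.
- hand_in(): hands the job in, once; it reports no verdict.
The state is a dict: "time": time; "qpos": joint angles; "qvel": joint speeds; "joint_efforts": joint torques, N m; "tool_pos": TCP position; "tool_rot": TCP orientation; "contact_force": force on the tool from outside, world axes, zero at the start; "torque": the same for the moment, N m; "opening": finger opening in m.
Only numpy, scipy, OpenCV 4.12 (cv2) and the standard library are available. Lean on these libraries where they do the work, as an engineer would, in place of code of your own. Each camera call takes 0.05 s, during which the arm holds its last target.

## Working session

There is one attempt and no reset: what is moved stays moved. The work goes in short steps, Python scripts to look and compute and a tool call to move; the robot and the scene stay as the last step left them, time stands still between calls to the robot, and variables do not carry over. Pictures are saved under pics/ and viewed, and the job is handed in when it is done.

Besides the shell and the picture viewer there is one more tool, called as a command line: name --argument value ..., lists and objects as JSON in quotes. apply_moves: Moves the arm, as the interface text tells. Its arguments: {"type":"object","properties":{"increments":{"type":"array","items":{"type":"object","properties":{"grip":{"type":"number"},"linear":{"type":"array","items":{"type":"number"}},"turn":{"type":"array","items":{"type":"number"}}}}},"grip_force":{"type":"number"}},"required":["increments"]}

```bash
mkdir -p pics; ls; python3 - <<'E'
from cell import *
import cv2,json
import numpy as np
np.set_printoptions(precision=4,suppress=True)
print(observe())
for n in ["scene","side","wrist"]:
    print(n,camera_params(n))
    cv2.imwrite(f"pics/{n}0.png",read_camera(n)[:,:,::-1])
E
```

```text
pics
{'time': 0.0, 'qpos': array([-0.146 ,  0.3427,  1.5251, -0.    ,  1.2754, -0.146 ]), 'qvel': array([-0.0005,  0.0013,  0.0008, -0.001 ,  0.0012, -0.0005]), 'joint_efforts': array([  0.0008, -43.1246, -24.422 ,   0.0718,   0.0559,  -0.0001]), 'tool_pos': array([0.5246, 0.0001, 0.226 ]), 'tool_rot': array([-3.1414,  0.0016,  0.    ]), 'contact_force': array([-0.34  ,  0.3136, -0.1965]), 'torque': array([-0.0077,  0.0309, -0.0296]), 'opening': 0.09199611686485647}
scene {'camera_matrix': array([[407.1643,   0.    , 277.9071],
       [  0.    , 407.1643, 209.9507],
       [  0.    ,   0.    ,   1.    ]]), 'k1': 0.0018051116993435987, 'world_to_cam': array([[-0.3596,  0.9331, -0.0045,  0.222 ],
       [-0.7313, -0.2788,  0.6225,  0.3659],
       [ 0.5796,  0.2271,  0.7826, -1.5999],
       [ 0.    ,  0.    ,  0.    ,  1.    ]])}
side {'camera_matrix': array([[509.2927,   0.    , 276.2368],
       [  0.    , 509.2927, 196.0505],
       [  0.    ,   0.    ,   1.    ]]), 'k1': -0.09700510729502058, 'world_to_cam': array([[ 0.7466, -0.6653,  0.0076, -0.4405],
       [ 0.4248,  0.4855,  0.7641, -0.3323],
       [-0.512 , -0.5672,  0.6451, -1.2499],
       [ 0.    ,  0.    ,  0.    ,  1.    ]])}
wrist {'camera_matrix': array([[331.3993,   0.    , 275.3266],
       [  0.    , 331.3993, 207.5498],
       [  0.    ,   0.    ,   1.    ]]), 'k1': -0.05532045759919893, 'hand_eye': array([[ 1.    , -0.0011,  0.0001, -0.0012],
       [-0.001 , -0.9659, -0.2588, -0.0694],
       [ 0.0003,  0.2588, -0.9659, -0.1575],
       [ 0.    ,  0.    ,  0.    ,  1.    ]])}
```

View pics/scene0.png

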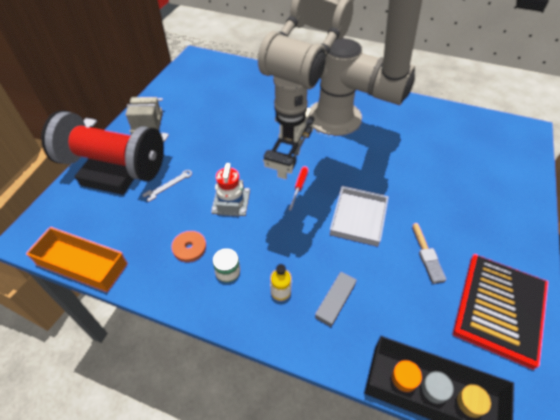

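View pics/side0.png

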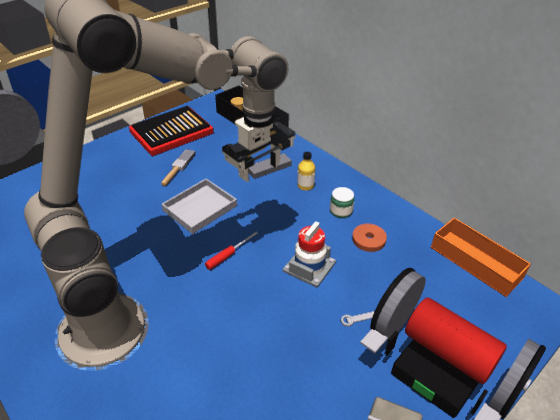

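View pics/wrist0.png

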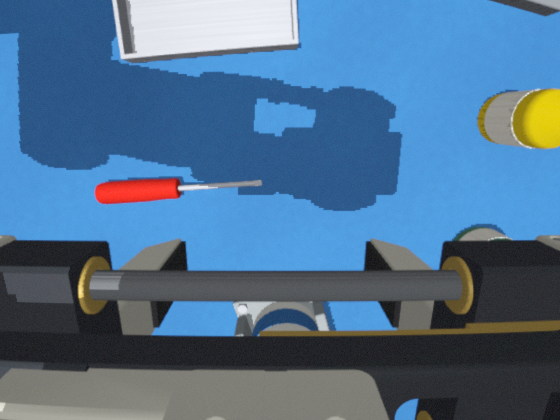

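The scene view shows the jar at about (230,190) and the tray at (360,215). The side view has the jar at (312,250) and the tray at (200,205). The wrist view shows the tray at the top and the jar partly hidden behind the gripper at (285,320). Next I'll zoom in and measure.

```bash
cat > h.py <<'E'
import numpy as np, cv2
from cell import *
from scipy.spatial.transform import Rotation as R
np.set_printoptions(precision=4,suppress=True)
def cam_pose(n,st=None):
    p=camera_params(n)
    if n=="wrist":
        st=st or observe()
        T=np.eye(4);T[:3,:3]=R.from_euler('xyz',st['tool_rot']).as_matrix();T[:3,3]=st['tool_pos']
        return p,T@p['hand_eye']
    return p,np.linalg.inv(p['world_to_cam'])
def ray(n,uv,st=None):
    p,T=cam_pose(n,st);K=p['camera_matrix']
    d=np.array([(uv[0]-K[0,2])/K[0,0],(uv[1]-K[1,2])/K[1,1]])
    s=d.copy()
    for _ in range(20): s=d/(1+p['k1']*(s@s))
    v=T[:3,:3]@np.array([s[0],-s[1],-1.]); return T[:3,3],v
def onz(n,uv,z,st=None):
    o,v=ray(n,uv,st); return o+v*(z-o[2])/v[2]
def proj(n,X,st=None):
    p,T=cam_pose(n,st);K=p['camera_matrix'];c=np.linalg.inv(T)@np.append(X,1)
    s=np.array([c[0],-c[1]])/-c[2]; s=s*(1+p['k1']*(s@s))
    return K[:2,:2]@s+K[:2,2]
def tri(obs):
    A=np.zeros((3,3));b=np.zeros(3)
    for n,uv,st in obs:
        o,v=ray(n,uv,st);v=v/np.linalg.norm(v);M=np.eye(3)-np.outer(v,v);A+=M;b+=M@o
    return np.linalg.solve(A,b)
E
python3 - <<'E'
from h import *
for n,(x,y) in {"scene":(230,188),"side":(312,250)}.items():
    im=cv2.imread(f"pics/{n}0.png"); c=im[y-42:y+42,x-56:x+56]
    cv2.imwrite(f"pics/{n}_crop.png",cv2.resize(c,None,fx=7,fy=7,interpolation=cv2.INTER_CUBIC))
# tray
for n,box in {"scene":(320,180,395,250),"side":(155,175,245,235)}.items():
    im=cv2.imread(f"pics/{n}0.png");hsv=cv2.cvtColor(im,cv2.COLOR_BGR2HSV)
    m=((hsv[...,1]<60)&(hsv[...,2]>90)).astype(np.uint8)*255
    k=np.zeros_like(m);k[box[1]:box[3],box[0]:box[2]]=255;m&=k
    cs,_=cv2.findContours(m,cv2.RETR_EXTERNAL,cv2.CHAIN_APPROX_NONE);c=max(cs,key=cv2.contourArea)
    q=cv2.approxPolyDP(cv2.convexHull(c),4,True)[:,0]
    print(n,cv2.contourArea(c),q.tolist())
    for u in q: print(onz(n,u,0.028)[:2])
E
```

```text
scene 2347.5 [[341, 187], [386, 197], [377, 244], [331, 234]]
[0.3729 0.1273]
[0.3631 0.2735]
[0.5515 0.286 ]
[0.5652 0.15  ]
side 2032.0 [[206, 179], [236, 204], [192, 233], [164, 211], [162, 203]]
[0.5362 0.2866]
[0.533  0.1235]
[0.357  0.1069]
[0.3471 0.2428]
[0.3624 0.2788]
```

View pics/scene_crop.png

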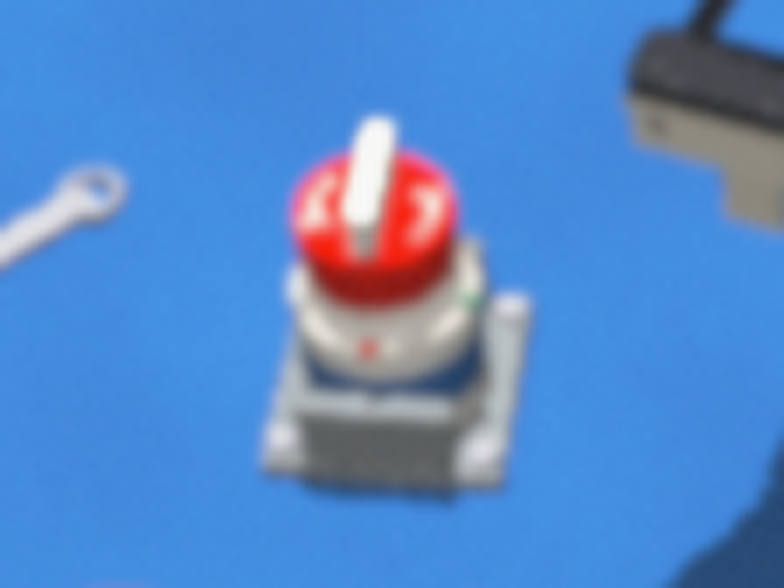

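View pics/side_crop.png

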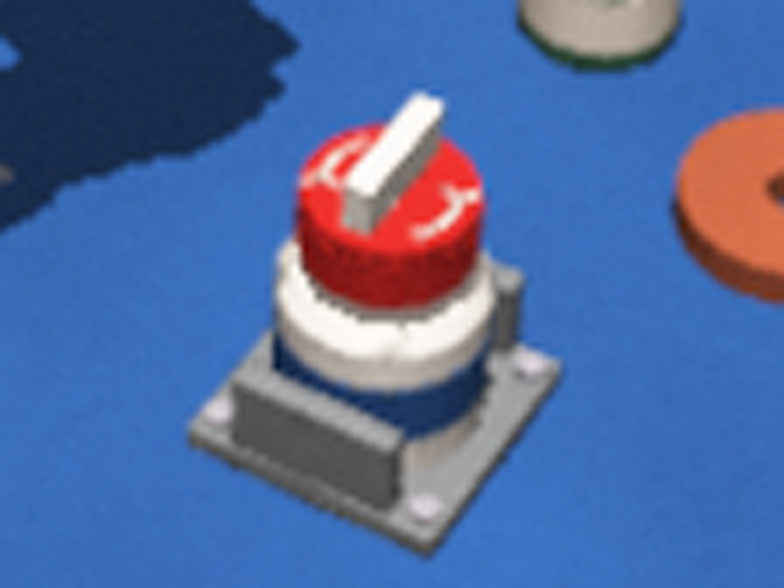

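```bash
python3 - <<'E'
from h import *
a=(174+372/7,146+170/7); b=(256+398/7,208+150/7)
print(tri([("scene",a,None),("side",b,None)]), onz("scene",a,.15),onz("side",b,.15))
e=[onz("side",(256+x/7,208+y/7),.15)[:2] for x,y in [(362,195),(434,105)]];d=e[0]-e[1];print(e,np.degrees(np.arctan2(d[1],d[0])))
# red mark direction
m=onz("scene",(174+369/7,146+348/7),.085);print("mark",m)
E
```

```text
[ 0.5385 -0.195   0.1469] [ 0.5393 -0.1915  0.15  ] [ 0.5375 -0.1995  0.15  ]
[array([ 0.5109, -0.2076]), array([ 0.5647, -0.1912])] -163.0283420934873
mark [ 0.5821 -0.1798  0.085 ]
```

apply_moves --increments '[{"grip": 1, "linear": [3, -45, 0]}, {"grip": 1, "linear": [6, -90, 0]}, {"grip": 1, "linear": [9, -135, 0]}, {"grip": 1, "linear": [12, -180, 0]}, {"grip": 1, "linear": [15, -225, 0]}, {"grip": 1, "linear": [15, -270, 0]}, {"grip": 1, "linear": [15, -270, 0]}, {"grip": 1, "linear": [15, -270, 0]}, {"grip": 1, "linear": [15, -270, 0]}]'

```text
schema error: expected keys grip, linear, turn
```

```bash
python3 - <<'E'
from h import *
s=observe();im=read_camera("wrist")[:,:,::-1];cv2.imwrite("pics/w1.png",im)
import pickle;pickle.dump(s,open("w1.pkl","wb"));print(s['tool_pos'],s['tool_rot'],s['qvel'])
E
```

```text
[0.5247 0.0001 0.2262] [-3.1414  0.0011 -0.    ] [ 0.0012 -0.0016 -0.0012 -0.0005 -0.0008  0.0005]
```

View pics/w1.png

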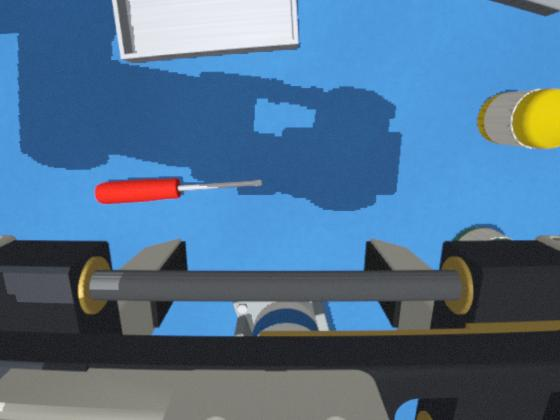

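The call was refused because each row needs a `turn` key, so the arm hasn't moved and the picture is unchanged. I'll resend with it.

apply_moves --increments '[{"grip": 1, "linear": [3, -45, 0], "turn": [0, 0, 0]}, {"grip": 1, "linear": [6, -90, 0], "turn": [0, 0, 0]}, {"grip": 1, "linear": [9, -135, 0], "turn": [0, 0, 0]}, {"grip": 1, "linear": [12, -180, 0], "turn": [0, 0, 0]}, {"grip": 1, "linear": [15, -225, 0], "turn": [0, 0, 0]}, {"grip": 1, "linear": [15, -270, 0], "turn": [0, 0, 0]}, {"grip": 1, "linear": [15, -270, 0], "turn": [0, 0, 0]}, {"grip": 1, "linear": [15, -270, 0], "turn": [0, 0, 0]}, {"grip": 1, "linear": [15, -270, 0], "turn": [0, 0, 0]}]'

```text
time: 1.1
tool_pos: [0.54, -0.2688, 0.2265]
tool_rot: [-3.141, 0.0, 0.001]
contact_force: [0.0, -0.3, 1.1]
opening: 0.092
```

```bash
python3 - <<'E'
from h import *
s=observe();im=read_camera("wrist")[:,:,::-1];cv2.imwrite("pics/w1.png",im)
import pickle;pickle.dump(s,open("w1.pkl","wb"));print(s['tool_pos'],s['tool_rot'],s['qvel'])
E
```

```text
[ 0.54   -0.2688  0.2265] [-3.1408  0.0004  0.0007] [ 0.0164 -0.0102  0.0023 -0.0016 -0.0013 -0.0023]
```

View pics/w1.png

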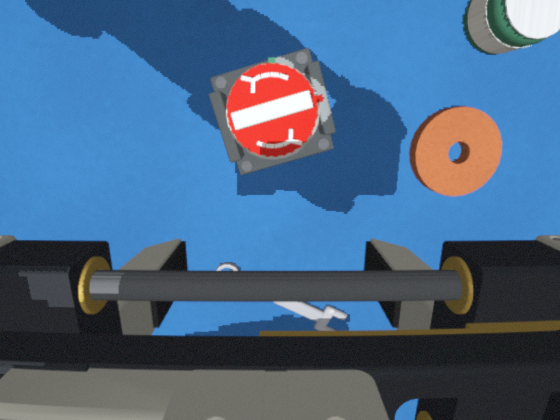

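The wrist view now shows the cap clearly at about (273,110), with the wing running from (231,119) to (313,100). The red mark is at (320,98), to the right.

```bash
python3 - <<'E'
from h import *
import pickle
s=pickle.load(open("w1.pkl","rb"));im=cv2.imread("pics/w1.png");hsv=cv2.cvtColor(im,cv2.COLOR_BGR2HSV)
box=np.zeros(im.shape[:2],np.uint8);box[55:165,215:335]=1
red=(((hsv[...,0]<6)|(hsv[...,0]>174))&(hsv[...,1]>150)&(hsv[...,2]>90)&(box>0)).astype(np.uint8)
cs,_=cv2.findContours(red,cv2.RETR_EXTERNAL,cv2.CHAIN_APPROX_NONE);c=max(cs,key=cv2.contourArea)
el=cv2.fitEllipse(cv2.convexHull(c));print("cap ellipse",el, onz("wrist",el[0],.126,s)); 
w=((hsv[...,1]<40)&(hsv[...,2]>200)&(box>0)).astype(np.uint8)
cs,_=cv2.findContours(w,cv2.RETR_EXTERNAL,cv2.CHAIN_APPROX_NONE);c=max(cs,key=cv2.contourArea)
r=cv2.minAreaRect(c);b=cv2.boxPoints(r);P=np.array([onz("wrist",u,.150,s)[:2] for u in b]);print(r,"\n",P,P.mean(0))
E_=[P[(i+1)%4]-P[i] for i in range(4)];print([np.linalg.norm(e) for e in E_]);
l=max(E_,key=np.linalg.norm);print(np.degrees(np.arctan2(l[1],l[0]))%180)
c2=[u for u in [P.mean(0)]]
for z in(.126,): print("proj of axis", proj("wrist",[*P.mean(0),z],s))
E
```

```text
cap ellipse ((273.1200866699219, 109.09761047363281), (91.77975463867188, 94.5110092163086), 67.37517547607422) [ 0.537  -0.1921  0.126 ]
((271.7444152832031, 109.71187591552734), (17.829011917114258, 81.71267700195312), 73.53998565673828) 
 [[ 0.5077 -0.1952]
 [ 0.5608 -0.18  ]
 [ 0.5645 -0.1911]
 [ 0.5109 -0.2066]] [ 0.536  -0.1932]
[np.float64(0.055261060201362316), np.float64(0.01170745326352317), np.float64(0.0558805761049345), np.float64(0.01188153436402685)]
16.134978689813266
proj of axis [271.8353 110.6644]
```

apply_moves --increments '[{"grip": 1, "linear": [-8, 6, 0], "turn": [0, 0, -1.4]}, {"grip": 1, "linear": [-16, 12, 0], "turn": [0, 0, -2.8]}, {"grip": 1, "linear": [-25, 18, 0], "turn": [0, 0, -4.2]}, {"grip": 1, "linear": [-33, 25, 0], "turn": [0, 0, -5.6]}, {"grip": 1, "linear": [-42, 31, 0], "turn": [0, 0, -7.0]}, {"grip": 1, "linear": [-50, 37, 0], "turn": [0, 0, -8.4]}, {"grip": 1, "linear": [-58, 44, 0], "turn": [0, 0, -9.8]}, {"grip": 1, "linear": [-66, 50, 0], "turn": [0, 0, -11.2]}, {"grip": 1, "linear": [-75, 56, 0], "turn": [0, 0, -12.3]}, {"grip": 1, "linear": [-75, 56, 0], "turn": [0, 0, -12.3]}]'

```text
time: 2.15
tool_pos: [0.4645, -0.212, 0.2273]
tool_rot: [-3.141, 0.0, -1.287]
contact_force: [-0.3, 0.6, -0.1]
opening: 0.092
```

apply_moves --increments '[{"grip": 1, "linear": [0, 0, 0], "turn": [0, 0, 0]}, {"grip": 1, "linear": [0, 0, 0], "turn": [0, 0, 0]}]'

```text
time: 2.35
tool_pos: [0.4655, -0.2138, 0.2269]
tool_rot: [-3.141, -0.001, -1.285]
contact_force: [0.3, 0.8, -0.0]
opening: 0.0921
```

```bash
cat > capm.py <<'E'
from h import *
def measure(name,zt=.126,cent=(.5365,-.193)):
    s=observe();im=read_camera("wrist")[:,:,::-1].copy();cv2.imwrite(f"pics/{name}.png",im);print(s['time'],s['tool_pos'],s['tool_rot'],s['qvel'])
    hsv=cv2.cvtColor(im,cv2.COLOR_BGR2HSV)
    u,v=map(int,proj("wrist",[*cent,zt],s));print("expected px",u,v)
    box=np.zeros(im.shape[:2],np.uint8);cv2.circle(box,(u,v),60,1,-1)
    red=(((hsv[...,0]<6)|(hsv[...,0]>174))&(hsv[...,1]>150)&(hsv[...,2]>90)&(box>0)).astype(np.uint8)
    cs,_=cv2.findContours(red,cv2.RETR_EXTERNAL,cv2.CHAIN_APPROX_NONE);c=max(cs,key=cv2.contourArea)
    el=cv2.fitEllipse(cv2.convexHull(c));print("cap",el, onz("wrist",el[0],zt,s))
    w=((hsv[...,1]<40)&(hsv[...,2]>200)&(box>0)).astype(np.uint8)
    cs,_=cv2.findContours(w,cv2.RETR_EXTERNAL,cv2.CHAIN_APPROX_NONE);c=max(cs,key=cv2.contourArea)
    b=cv2.boxPoints(cv2.minAreaRect(c));P=np.array([onz("wrist",q,zt+.024,s)[:2] for q in b])
    E_=[P[(i+1)%4]-P[i] for i in range(4)];l=max(E_,key=np.linalg.norm)
    print("wing",P.mean(0),[round(np.linalg.norm(e),4) for e in E_],"yaw",np.degrees(np.arctan2(l[1],l[0]))%180)
E
python3 -c "
from capm import *
measure('w2')"
```

```text
2.35 [ 0.4655 -0.2138  0.2269] [-3.1412 -0.0005 -1.285 ] [-0.0066  0.0057 -0.0014  0.0003  0.0019  0.0095]
expected px 275 111
cap ((275.6673278808594, 109.99068450927734), (88.44966125488281, 95.9652099609375), 179.2705535888672) [ 0.5374 -0.1926  0.126 ]
wing [ 0.5673 -0.213 ] [np.float64(0.0036), np.float64(0.0088), np.float64(0.0037), np.float64(0.0089)] yaw 63.75262727833338
```

View pics/w2.png

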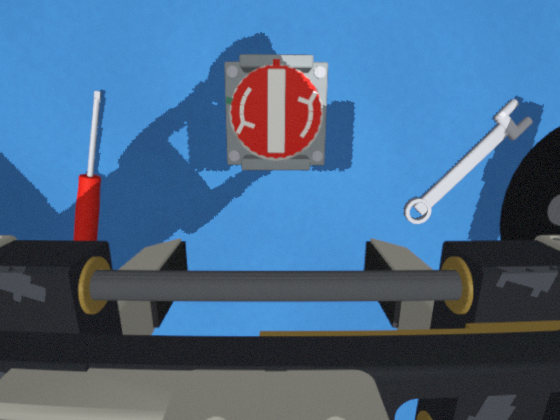

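The cap centre agrees between the two wrist views, at about (0.537, -0.193). The wing is parallel to the open jaws' midplane, upright in the image at column 276. I'll move over it and descend.

apply_moves --increments '[{"grip": 0.6, "linear": [36, 10, 0], "turn": [0, 0, 0]}, {"grip": 0.6, "linear": [72, 21, 0], "turn": [0, 0, 0]}, {"grip": 0.6, "linear": [72, 21, -20], "turn": [0, 0, 0]}, {"grip": 0.6, "linear": [72, 21, -45], "turn": [0, 0, 0]}, {"grip": 0.6, "linear": [72, 21, -65], "turn": [0, 0, 0]}, {"grip": 0.6, "linear": [72, 21, -80], "turn": [0, 0, 0]}, {"grip": 0.6, "linear": [72, 21, -90], "turn": [0, 0, 0]}, {"grip": 0.6, "linear": [72, 21, -97], "turn": [0, 0, 0]}, {"grip": 0.6, "linear": [72, 21, -97], "turn": [0, 0, 0]}, {"grip": 0.6, "linear": [72, 21, -97], "turn": [0, 0, 0]}]'

```text
time: 3.4
tool_pos: [0.5374, -0.1932, 0.1303]
tool_rot: [-3.141, -0.001, -1.288]
contact_force: [0.4, 0.5, -0.8]
opening: 0.0552
```

```bash
python3 - <<'E'
from h import *
for n,(x,y) in {"scene":(230,180),"side":(312,235)}.items():
    c=read_camera(n)[y-42:y+42,x-56:x+56,::-1]
    cv2.imwrite(f"pics/{n}_c3.png",cv2.resize(c,None,fx=5,fy=5,interpolation=cv2.INTER_CUBIC))
s=observe();print(s['tool_pos'],s['tool_rot'],s['contact_force'],s['torque'])
E
```

```text
[ 0.5375 -0.1932  0.1306] [-3.1404 -0.0012 -1.2879] [ 0.4995 -0.4133 -0.584 ] [ 0.0244  0.0675 -0.0403]
```

View pics/side_c3.png

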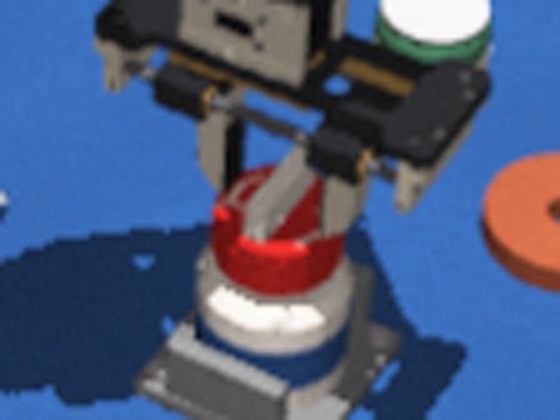

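View pics/scene_c3.png

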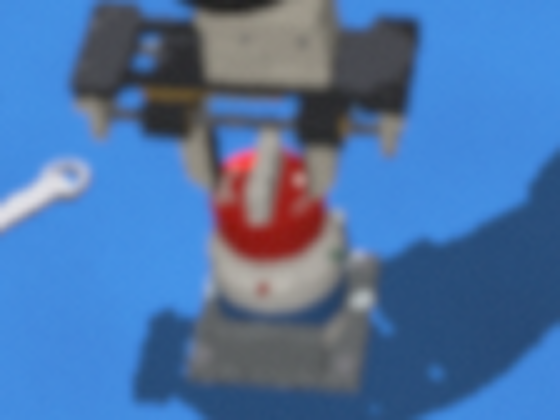

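Both views show the fingers straddling the wing, just above the red top. Now to pinch it.

apply_moves --increments '[{"grip": 0.3, "linear": [0, 0, 0], "turn": [0, 0, 0]}, {"grip": 0.2, "linear": [0, 0, 0], "turn": [0, 0, 0]}, {"grip": 0, "linear": [0, 0, 0], "turn": [0, 0, 0]}, {"grip": 0, "linear": [0, 0, 0], "turn": [0, 0, 0]}, {"grip": 0, "linear": [0, 0, 0], "turn": [0, 0, 0]}, {"grip": 0, "linear": [0, 0, 0], "turn": [0, 0, 0]}]' --grip_force 50

```text
time: 4.1
tool_pos: [0.5371, -0.193, 0.1298]
tool_rot: [-3.142, -0.0, -1.288]
contact_force: [0.1, -4.8, 1.0]
opening: 0.0116
```

apply_moves --increments '[{"grip": 0, "linear": [0, 0, -2], "turn": [0, 0, 0]}, {"grip": 0, "linear": [0, 0, -3], "turn": [0, 0, 0]}, {"grip": 0, "linear": [0, 0, -5], "turn": [0, 0, 0]}, {"grip": 0, "linear": [0, 0, -5], "turn": [0, 0, 0]}]'

```text
time: 4.5
tool_pos: [0.5371, -0.1931, 0.1251]
tool_rot: [-3.141, -0.001, -1.288]
contact_force: [-2.1, -0.6, 6.1]
opening: 0.0118
```

apply_moves --increments '[{"grip": 0, "linear": [0, 0, -1], "turn": [0, 0, 0]}, {"grip": 0, "linear": [0, 0, -2], "turn": [0, 0, 0]}, {"grip": 0, "linear": [0, 0, -3], "turn": [0, 0, 0]}, {"grip": 0, "linear": [0, 0, -3], "turn": [0, 0, 0]}, {"grip": 0, "linear": [0, 0, -3], "turn": [0, 0, 0]}]'

```text
time: 5.0
tool_pos: [0.5371, -0.1931, 0.1224]
tool_rot: [-3.141, -0.001, -1.288]
contact_force: [-2.9, 0.1, 7.4]
opening: 0.0116
```

apply_moves --increments '[{"grip": 0, "linear": [0, 0, -1], "turn": [0, 0, 0]}, {"grip": 0, "linear": [0, 0, -1], "turn": [0, 0, 0]}, {"grip": 0, "linear": [0, 0, -1], "turn": [0, 0, 0]}]'

```text
time: 5.3
tool_pos: [0.5371, -0.1931, 0.1215]
tool_rot: [-3.141, -0.001, -1.288]
contact_force: [-2.2, 0.0, 7.1]
opening: 0.0115
```

apply_moves --increments '[{"grip": 0, "linear": [0, 0, -1], "turn": [0, 0, 0]}, {"grip": 0, "linear": [0, 0, -1], "turn": [0, 0, 0]}, {"grip": 0, "linear": [0, 0, -1], "turn": [0, 0, 0]}]'

```text
time: 5.6
tool_pos: [0.5371, -0.1931, 0.1205]
tool_rot: [-3.141, -0.001, -1.288]
contact_force: [-3.5, 1.2, 8.3]
opening: 0.0117
```

apply_moves --increments '[{"grip": 0, "linear": [0, 0, -1], "turn": [0, 0, 0]}, {"grip": 0, "linear": [0, 0, -1], "turn": [0, 0, 0]}, {"grip": 0, "linear": [0, 0, -1], "turn": [0, 0, 0]}]'

```text
time: 5.9
tool_pos: [0.5371, -0.1931, 0.1197]
tool_rot: [-3.141, -0.001, -1.288]
contact_force: [-3.1, 0.7, 8.1]
opening: 0.0116
```

apply_moves --increments '[{"grip": 0, "linear": [0, 0, -1], "turn": [0, 0, 0]}, {"grip": 0, "linear": [0, 0, -1], "turn": [0, 0, 0]}, {"grip": 0, "linear": [0, 0, -1], "turn": [0, 0, 0]}]'

```text
time: 6.2
tool_pos: [0.5371, -0.1931, 0.1197]
tool_rot: [-3.141, -0.001, -1.288]
contact_force: [-5.6, 1.5, 16.8]
opening: 0.0116
```

The hard stop is at TCP z = 0.1197 m. I'll back off about 1.5 mm so the cap stays pressed, then turn.

apply_moves --increments '[{"grip": 0, "linear": [0, 0, 1.5], "turn": [0, 0, 0.2]}, {"grip": 0, "linear": [0, 0, 1.5], "turn": [0, 0, 0.7]}, {"grip": 0, "linear": [0, 0, 1.5], "turn": [0, 0, 1.4]}, {"grip": 0, "linear": [0, 0, 1.5], "turn": [0, 0, 2.1]}, {"grip": 0, "linear": [0, 0, 1.5], "turn": [0, 0, 2.8]}]' --grip_force 60

```text
time: 6.7
tool_pos: [0.5379, -0.1933, 0.1204]
tool_rot: [-3.14, -0.002, -0.992]
contact_force: [-0.2, 0.4, 7.8]
opening: 0.0113
```

```bash
python3 - <<'E'
from h import *
s=observe();print(s['tool_pos'],s['tool_rot'],s['contact_force'],s['torque'])
E
```

```text
[ 0.5379 -0.1933  0.1204] [-3.1399 -0.0025 -0.9919] [-0.169   0.3837  7.8255] [ 0.1557  0.1509 -0.0531]
```

apply_moves --increments '[{"grip": 0, "linear": [0, 0, 0], "turn": [0, 0, 0.7]}, {"grip": 0, "linear": [0, 0, 0], "turn": [0, 0, 1.4]}, {"grip": 0, "linear": [0, 0, 0], "turn": [0, 0, 2.1]}, {"grip": 0, "linear": [0, 0, 0], "turn": [0, 0, 2.8]}, {"grip": 0, "linear": [0, 0, 0], "turn": [0, 0, 3.5]}, {"grip": 0, "linear": [0, 0, 0], "turn": [0, 0, 4.2]}, {"grip": 0, "linear": [0, 0, 0], "turn": [0, 0, 5.0]}]'

```text
time: 7.4
tool_pos: [0.5381, -0.1933, 0.1204]
tool_rot: [-3.141, -0.003, -0.468]
contact_force: [0.9, 1.2, 8.5]
opening: 0.0118
```

```bash
python3 - <<'E'
from h import *
for n,(x,y) in {"scene":(230,180),"side":(312,235)}.items():
    c=read_camera(n)[y-42:y+42,x-56:x+56,::-1]
    cv2.imwrite(f"pics/{n}_c4.png",cv2.resize(c,None,fx=5,fy=5,interpolation=cv2.INTER_CUBIC))
s=observe();print(s['tool_pos'],s['tool_rot'],s['contact_force'],s['torque'])
E
```

```text
[ 0.538  -0.1933  0.1204] [-3.1413 -0.0032 -0.4689] [-0.2969  0.2684  8.3964] [ 0.0601  0.1045 -0.0104]
```

View pics/side_c4.png

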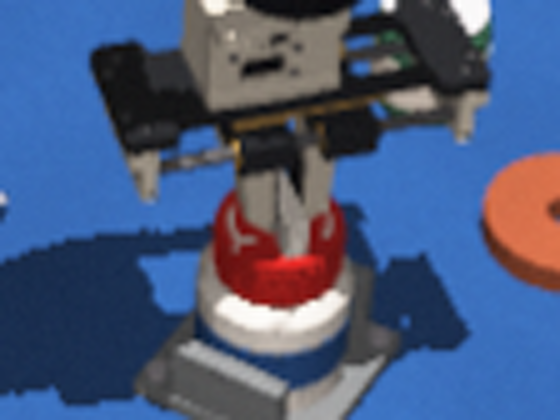

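View pics/scene_c4.png

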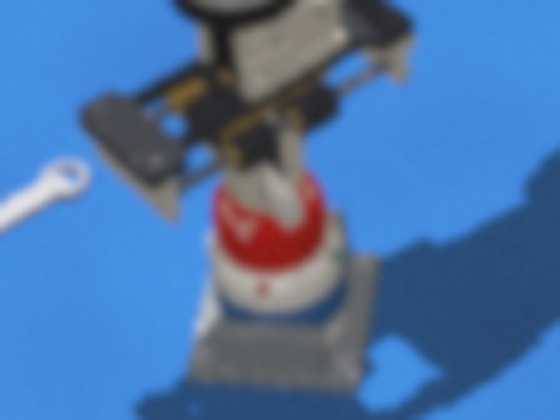

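The wing is turning with the gripper, about 47° so far, with no sign of slip. Next is another 30°, to 77°.

apply_moves --increments '[{"grip": 0, "linear": [0, 0, 0], "turn": [0, 0, 0.7]}, {"grip": 0, "linear": [0, 0, 0], "turn": [0, 0, 1.4]}, {"grip": 0, "linear": [0, 0, 0], "turn": [0, 0, 2.1]}, {"grip": 0, "linear": [0, 0, 0], "turn": [0, 0, 2.8]}, {"grip": 0, "linear": [0, 0, 0], "turn": [0, 0, 3.5]}, {"grip": 0, "linear": [0, 0, 0], "turn": [0, 0, 4.2]}, {"grip": 0, "linear": [0, 0, 0], "turn": [0, 0, 5.0]}, {"grip": 0, "linear": [0, 0, 0], "turn": [0, 0, 5.0]}, {"grip": 0, "linear": [0, 0, 0], "turn": [0, 0, 5.0]}]'

```text
time: 8.4
tool_pos: [0.538, -0.1933, 0.1204]
tool_rot: [3.14, -0.003, 0.053]
contact_force: [-0.2, 0.9, 8.0]
opening: 0.0115
```

```bash
python3 - <<'E'
from h import *
s=observe();print(s['tool_pos'],s['tool_rot'],s['contact_force'],s['torque'],s['qpos'])
E
```

```text
[ 0.538  -0.1933  0.1204] [ 3.1402 -0.0029  0.0526] [-0.2148  0.9103  8.0387] [0.1369 0.0615 0.0278] [-0.4791  0.5261  1.5425  0.0003  1.0698 -0.5318]
```

It has turned 77°. Now I'll ease the cap up by 14.5 mm and watch the force.

apply_moves --increments '[{"grip": 0, "linear": [0, 0, 3], "turn": [0, 0, 0]}, {"grip": 0, "linear": [0, 0, 6], "turn": [0, 0, 0]}, {"grip": 0, "linear": [0, 0, 9], "turn": [0, 0, 0]}, {"grip": 0, "linear": [0, 0, 12], "turn": [0, 0, 0]}, {"grip": 0, "linear": [0, 0, 14], "turn": [0, 0, 0]}, {"grip": 0, "linear": [0, 0, 14.5], "turn": [0, 0, 0]}, {"grip": 0, "linear": [0, 0, 14.5], "turn": [0, 0, 0]}, {"grip": 0, "linear": [0, 0, 14.5], "turn": [0, 0, 0]}]'

```text
time: 9.2
tool_pos: [0.537, -0.193, 0.1336]
tool_rot: [-3.142, -0.0, 0.052]
contact_force: [0.7, 0.2, 2.5]
opening: 0.0117
```

```bash
python3 - <<'E'
from h import *
s=observe();print(s['tool_pos'],s['tool_rot'],s['contact_force'],s['torque'])
E
```

```text
[ 0.537  -0.193   0.1336] [-3.1416 -0.      0.0523] [0.7381 0.1985 2.5158] [-0.0661 -0.2499 -0.0145]
```

Nothing is pulling down on it, so the cap is free with the spring still lightly supporting it. I'll lift straight up.

apply_moves --increments '[{"grip": 0, "linear": [0, 0, 3], "turn": [0, 0, 0]}, {"grip": 0, "linear": [0, 0, 6], "turn": [0, 0, 0]}, {"grip": 0, "linear": [0, 0, 10], "turn": [0, 0, 0]}, {"grip": 0, "linear": [0, 0, 15], "turn": [0, 0, 0]}, {"grip": 0, "linear": [0, 0, 15], "turn": [0, 0, 0]}]'

```text
time: 9.7
tool_pos: [0.5372, -0.1931, 0.1495]
tool_rot: [3.141, -0.001, 0.052]
contact_force: [-0.0, 0.3, -1.7]
opening: 0.0115
```

apply_moves --increments '[{"grip": 0, "linear": [0, 0, 20], "turn": [0, 0, 0]}, {"grip": 0, "linear": [0, 0, 45], "turn": [0, 0, 0]}, {"grip": 0, "linear": [0, 0, 70], "turn": [0, 0, 0]}, {"grip": 0, "linear": [0, 0, 90], "turn": [0, 0, 0]}, {"grip": 0, "linear": [0, 0, 90], "turn": [0, 0, 0]}]'

```text
time: 10.2
tool_pos: [0.5382, -0.1935, 0.2416]
tool_rot: [3.139, -0.005, 0.052]
contact_force: [0.1, -0.1, -1.3]
opening: 0.0114
```

```bash
python3 - <<'E'
from h import *
for n,(x,y) in {"scene":(230,150),"side":(312,215)}.items():
    c=read_camera(n)[y-60:y+60,x-80:x+80,::-1]
    cv2.imwrite(f"pics/{n}_c5.png",cv2.resize(c,None,fx=4,fy=4,interpolation=cv2.INTER_CUBIC))
s=observe();print(s['tool_pos'],s['tool_rot'],s['contact_force'],s['torque'])
E
```

```text
[ 0.5367 -0.1929  0.2382] [-3.1414  0.0003  0.0523] [-0.4271  0.3562 -1.6113] [-0.0325 -0.0202  0.0485]
```

View pics/side_c5.png

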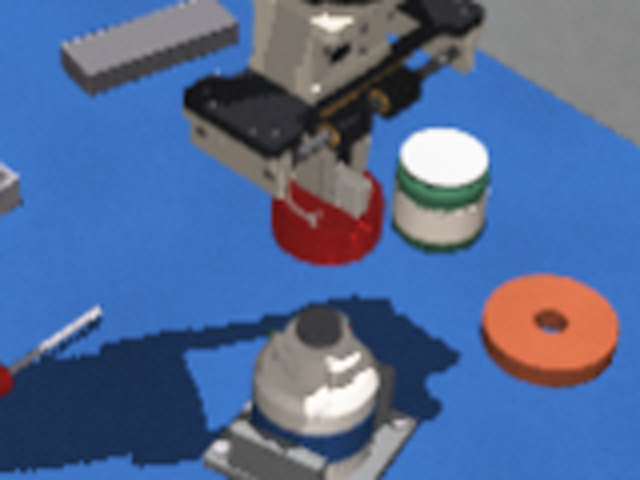

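View pics/scene_c5.png

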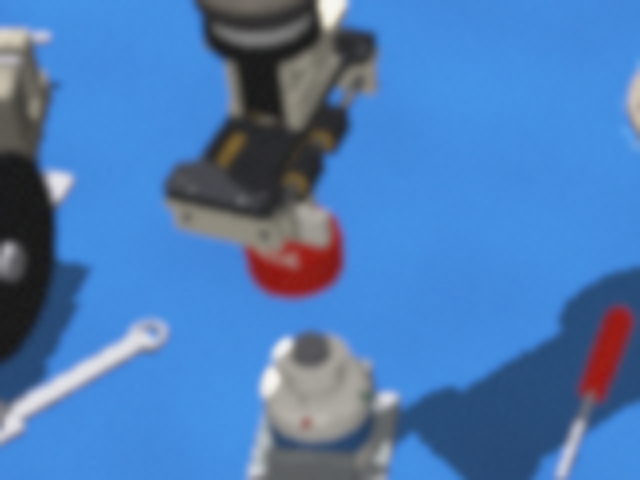

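The cap is held level in the fingers and the jar neck is bare. I'll move short of the tray and look at it with the wrist camera.

apply_moves --increments '[{"grip": 0, "linear": [-8, 25, 0], "turn": [0, 0, 0]}, {"grip": 0, "linear": [-18, 65, 0], "turn": [0, 0, 0]}, {"grip": 0, "linear": [-30, 110, 0], "turn": [0, 0, 0]}, {"grip": 0, "linear": [-42, 155, 0], "turn": [0, 0, 0]}, {"grip": 0, "linear": [-54, 200, 0], "turn": [0, 0, 0]}, {"grip": 0, "linear": [-66, 245, 0], "turn": [0, 0, 0]}, {"grip": 0, "linear": [-76, 285, 0], "turn": [0, 0, 0]}, {"grip": 0, "linear": [-82, 308, 0], "turn": [0, 0, 0]}, {"grip": 0, "linear": [-82, 308, 0], "turn": [0, 0, 0]}, {"grip": 0, "linear": [-82, 308, 0], "turn": [0, 0, 0]}]'

```text
time: 11.3
tool_pos: [0.4544, 0.115, 0.2376]
tool_rot: [3.141, 0.002, 0.054]
contact_force: [-0.4, 0.0, -0.9]
opening: 0.0117
```

```bash
python3 - <<'E'
from h import *
s=observe();im=read_camera("wrist")[:,:,::-1].copy();cv2.imwrite("pics/w6.png",im);print(s['tool_pos'],s['tool_rot'],s['contact_force'])
import pickle;pickle.dump(s,open("w6.pkl","wb"))
E
```

```text
[0.4544 0.115  0.2376] [3.141  0.0021 0.0538] [-0.3544  0.0297 -0.87  ]
```

View pics/w6.png

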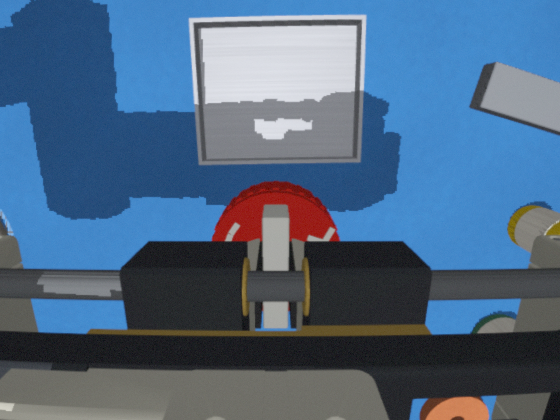

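The tray's rim corners are at about (191,20), (366,17), (361,163) and (198,165), and the tray is empty.

```bash
python3 - <<'E'
from h import *
import pickle
s=pickle.load(open("w6.pkl","rb"))
P=np.array([onz("wrist",u,.028,s)[:2] for u in [(191,20),(366,17),(361,163),(198,165)]]);print(P,P.mean(0))
E
```

```text
[[0.358  0.2782]
 [0.5351 0.2907]
 [0.5466 0.1424]
 [0.3657 0.1302]] [0.4513 0.2104]
```

apply_moves --increments '[{"grip": 0, "linear": [-1, 30, 0], "turn": [0, 0, 0]}, {"grip": 0, "linear": [-2, 65, -10], "turn": [0, 0, 0]}, {"grip": 0, "linear": [-3, 93, -30], "turn": [0, 0, 0]}, {"grip": 0, "linear": [-3, 93, -65], "turn": [0, 0, 0]}, {"grip": 0, "linear": [-3, 93, -100], "turn": [0, 0, 0]}, {"grip": 0, "linear": [-3, 93, -135], "turn": [0, 0, 0]}, {"grip": 0, "linear": [-3, 93, -165], "turn": [0, 0, 0]}, {"grip": 0, "linear": [-3, 93, -185], "turn": [0, 0, 0]}, {"grip": 0, "linear": [-3, 93, -194], "turn": [0, 0, 0]}, {"grip": 0, "linear": [-3, 93, -194], "turn": [0, 0, 0]}]'

```text
time: 12.35
tool_pos: [0.4518, 0.2069, 0.0436]
tool_rot: [3.141, 0.003, 0.051]
contact_force: [1.2, 0.1, -0.4]
opening: 0.0113
```

apply_moves --increments '[{"grip": 0, "linear": [0, 0, -1], "turn": [0, 0, 0]}, {"grip": 0, "linear": [0, 0, -2], "turn": [0, 0, 0]}, {"grip": 0, "linear": [0, 0, -3], "turn": [0, 0, 0]}, {"grip": 0, "linear": [0, 0, -4], "turn": [0, 0, 0]}, {"grip": 0, "linear": [0, 0, -4], "turn": [0, 0, 0]}]'

```text
time: 12.85
tool_pos: [0.4521, 0.2081, 0.041]
tool_rot: [-3.142, -0.001, 0.053]
contact_force: [-0.5, -1.0, -1.7]
opening: 0.0115
```

```bash
python3 - <<'E'
from h import *
for n,(x,y) in {"scene":(365,200),"side":(205,195)}.items():
    c=read_camera(n)[y-60:y+60,x-80:x+80,::-1]
    cv2.imwrite(f"pics/{n}_c7.png",cv2.resize(c,None,fx=4,fy=4,interpolation=cv2.INTER_CUBIC))
s=observe();print(s['tool_pos'],s['tool_rot'],s['contact_force'],s['torque'])
E
```

```text
[0.4521 0.2081 0.0409] [-3.1415 -0.0004  0.0525] [-0.1262 -0.4848 -1.5214] [ 0.025   0.0287 -0.0056]
```

View pics/side_c7.png

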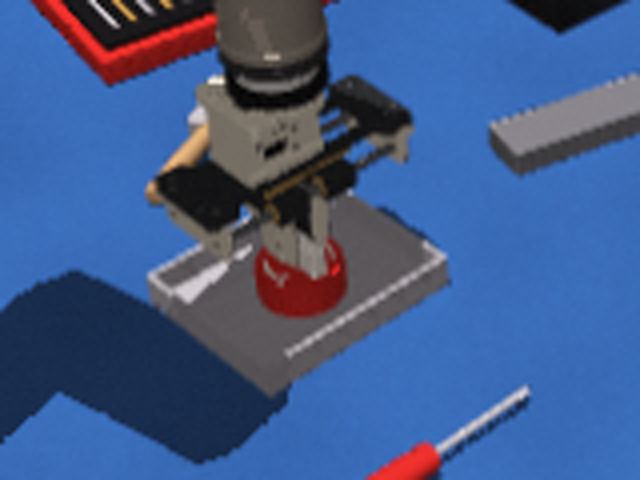

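The cap is over the middle of the tray, just above the floor. I'll lower it in 1 mm steps until the force shows contact.

apply_moves --increments '[{"grip": 0, "linear": [0, 0, -1], "turn": [0, 0, 0]}, {"grip": 0, "linear": [0, 0, -2], "turn": [0, 0, 0]}, {"grip": 0, "linear": [0, 0, -2], "turn": [0, 0, 0]}, {"grip": 0, "linear": [0, 0, -2], "turn": [0, 0, 0]}]'

```text
time: 13.35
tool_pos: [0.452, 0.208, 0.0387]
tool_rot: [3.142, 0.0, 0.052]
contact_force: [-0.4, 0.9, -1.4]
opening: 0.0116
```

apply_moves --increments '[{"grip": 0, "linear": [0, 0, -1], "turn": [0, 0, 0]}, {"grip": 0, "linear": [0, 0, -1], "turn": [0, 0, 0]}, {"grip": 0, "linear": [0, 0, -1], "turn": [0, 0, 0]}]'

```text
time: 13.65
tool_pos: [0.4521, 0.208, 0.0378]
tool_rot: [-3.142, -0.0, 0.052]
contact_force: [0.4, -0.3, -0.5]
opening: 0.0112
```

apply_moves --increments '[{"grip": 0, "linear": [0, 0, -0.5], "turn": [0, 0, 0]}, {"grip": 0, "linear": [0, 0, -0.5], "turn": [0, 0, 0]}, {"grip": 0, "linear": [0, 0, -0.5], "turn": [0, 0, 0]}]'

```text
time: 13.95
tool_pos: [0.4522, 0.2081, 0.0377]
tool_rot: [-3.141, -0.001, 0.052]
contact_force: [-1.0, -0.8, 5.6]
opening: 0.0119
```

apply_moves --increments '[{"grip": 0, "linear": [0, 0, -0.5], "turn": [0, 0, 0]}, {"grip": 0, "linear": [0, 0, -0.5], "turn": [0, 0, 0]}, {"grip": 0, "linear": [0, 0, -0.5], "turn": [0, 0, 0]}]'

```text
time: 14.25
tool_pos: [0.4521, 0.208, 0.0376]
tool_rot: [-3.142, -0.001, 0.052]
contact_force: [-2.3, -0.5, 10.2]
opening: 0.0116
```

The cap is on the floor: z holds at 0.0376 m while the force climbs to about 10 N. I'll ease off the preload, open and retreat.

apply_moves --increments '[{"grip": 0, "linear": [0, 0, 0.8], "turn": [0, 0, 0]}, {"grip": 0, "linear": [0, 0, 0.8], "turn": [0, 0, 0]}, {"grip": 0.2, "linear": [0, 0, 0.8], "turn": [0, 0, 0]}, {"grip": 0.3, "linear": [0, 0, 0.8], "turn": [0, 0, 0]}, {"grip": 0.45, "linear": [0, 0, 0.8], "turn": [0, 0, 0]}, {"grip": 0.5, "linear": [0, 0, 0.8], "turn": [0, 0, 0]}, {"grip": 0.5, "linear": [0, 0, 0.8], "turn": [0, 0, 0]}]'

```text
time: 14.95
tool_pos: [0.452, 0.208, 0.0374]
tool_rot: [3.142, 0.0, 0.052]
contact_force: [0.7, -0.2, -0.0]
opening: 0.0438
```

apply_moves --increments '[{"grip": 0.5, "linear": [0, 0, 10], "turn": [0, 0, 0]}, {"grip": 0.5, "linear": [0, 0, 30], "turn": [0, 0, 0]}, {"grip": 0.5, "linear": [0, 0, 60], "turn": [0, 0, 0]}, {"grip": 0.5, "linear": [0, -20, 100], "turn": [0, 0, 0]}, {"grip": 0.5, "linear": [0, -50, 140], "turn": [0, 0, 0]}, {"grip": 0.5, "linear": [0, -80, 175], "turn": [0, 0, 0]}, {"grip": 0.5, "linear": [0, -100, 200], "turn": [0, 0, 0]}, {"grip": 0.5, "linear": [0, -100, 200], "turn": [0, 0, 0]}, {"grip": 0.5, "linear": [0, -100, 200], "turn": [0, 0, 0]}]'

```text
time: 15.85
tool_pos: [0.4519, 0.1079, 0.2381]
tool_rot: [-3.141, -0.001, 0.051]
contact_force: [-0.5, 0.2, -0.4]
opening: 0.0457
```

```bash
python3 - <<'E'
from h import *
s=observe();print(s['tool_pos'],s['contact_force'])
for n in ("wrist","side","scene"):
    cv2.imwrite(f"pics/{n}8.png",read_camera(n)[:,:,::-1])
E
```

```text
[0.4519 0.1079 0.2381] [-0.5331  0.187  -0.4376]
```

View pics/wrist8.png

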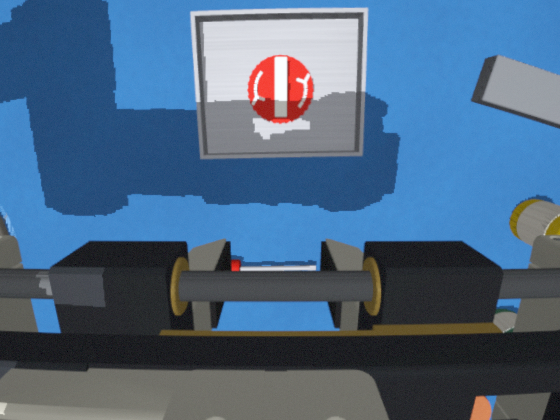

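View pics/side8.png

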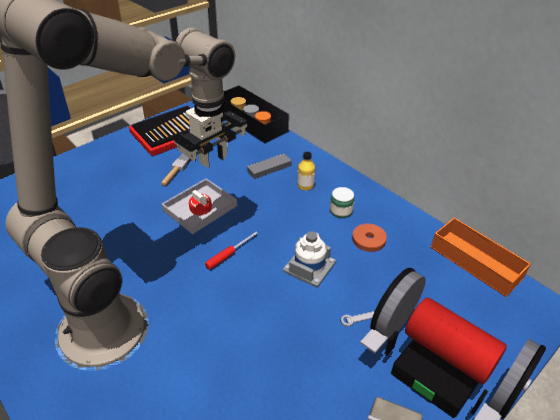

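View pics/scene8.png

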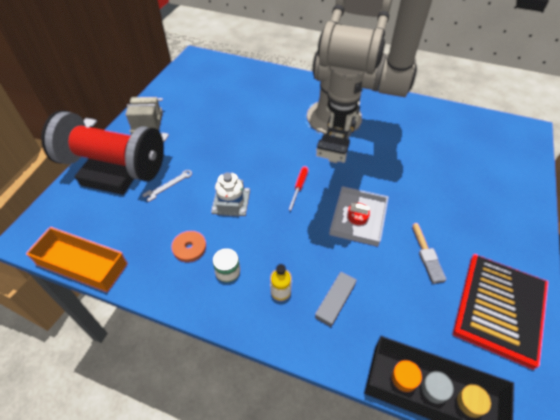

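All three views show the cap flat in the middle of the tray with the wing up, at (280,90) in the wrist image. The jar is open and the bystanders haven't moved, so I'm handing in.

```bash
python3 -c "
from cell import *
print(hand_in())"
```

```text
the job is handed in; nothing more can be done
None
```

The jar is open and its cap is in the steel tray, standing on its rim with the white wing up. I handed the job in at about 16 s of the 54 s allowed.

- **Opening:** I pinched the wing and pressed the cap to its hard stop (about 17 N). I then backed off about 1 mm and turned it 77° anticlockwise while it stayed pressed. When I let it up, it rose to about 4 mm above its locked height with nothing pulling it down, so it was free. I then lifted it straight off.
- **Placing:** I lowered the cap until it touched the tray floor, pressing with about 10 N. I eased that off before opening the fingers and backing away.
- **Last checks:** The final wrist, side and scene pictures show the cap flat near the middle of the tray and the jar neck bare. By eye, the other things on the bench look unmoved. The gripper was clear, with contact force near zero.
- **Problems:** My first move call was refused because a field was missing, so nothing moved. One automatic reading of the wing picked up the wrong patch; I ignored it and used the cap circle and the picture instead. The two fixed cameras put the tray centre up to 16 mm apart, so I used the wrist camera's position (about 0.452, 0.209).

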